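# Close the tea tin, then take off its outer lid alone

## Task

I have just refilled the tea tin: put its two lids back on together, nested as they are, lowering the pair until the wooden inner lid is fully home in the mouth of the tin. Then, with its wire handle swung upright until it snaps into place, lift off the red outer lid alone by that handle, so that I can see that the inner lid sits well. Leave the inner lid where it sits, the tin standing in its place and the other things on the desk alone, and finish while still holding the outer lid level by its handle, at least 5 cm above the tin.

Things in the scene. Friction and masses are not known exactly. Their poses are not given: they have to be found in the camera images.
- tin: Red round tea tin with a white label band, loose, standing upright and open on the desk, about 0.7 kg filled; 60 mm outside, 100 mm high, mouth 55 mm inside (wall 2.5 mm). Origin: centre of its underside; z up.
- inner_lid: Light wooden inner lid, loose, 90 g, standing on a cork coaster (5 mm thick, 100 mm across). Plug below: 52.4 mm across, 14 mm high, foot tapered, 1 mm play in the tin. Then the round grip rim, 64 mm across, 14 to 28 mm above the origin, that comes to rest on the tin's top; lifted by it both lids come along. Origin: centre of the plug's underside; z up. Home it is 86 mm above the tin's.
- outer_lid: Red metal outer lid, loose, 150 g with its handle, a cap 60 mm across and 18 mm high, open below, 2 mm thick, sitting loosely (about 1 mm of play) over the boss of the inner lid, its lower edge on the rim. Origin: centre of its lower edge, 28 mm above the inner lid's origin when nested; z up, its x axis parallel to the handle's hinge.
- handle (a joint): Wire carry handle hinged across the top of the outer lid, in rad. 0: folded, the grip leaning 0.4 rad above level towards the lid's -y side. 1.17: upright, its end stop. A weak leaf spring holds it at either end and snaps it there from the middle (balance at about 0.7): about 0.3 N at the grip raises it, 0.15 N folds it again.
- handle_hinge (a point): Middle of the handle's hinge line, on the lid's axis, 24 mm above the outer lid's origin (6 mm above its top face).
- handle_grip (a point): Centre of the handle's black grip, a round sleeve 9 mm thick and 38 mm long that turns freely on the wire, parallel to the lid's x axis, 24 mm from the hinge line; the wires (4 mm) at its ends are 42 mm apart inside. Folded, it is 22 mm to the lid's -y side and 15 mm above the lid's top face; upright, it is above the lid's centre, 30 mm above the top face.
- mug: Blue mug, loose, 84 mm across and 82 mm high, on a cork coaster 5 mm thick; to be left alone. Origin: centre of its underside.
- flange: Yellow printed flange ring, loose, about 122 mm across its ears and 18 mm high; to be left alone. Origin: centre of its underside.
- mouse: Black computer mouse, loose, 100 x 60 x 33 mm; to be left alone. Origin: centre of its underside.
Things that resemble listed ones, but are neither listed nor needed, are in the scene too. What is shaped like the outer_lid but orange or turquoise is not meant.

How it is judged:
On the way:
1. both lids sit together on the tin, the inner lid fully home and the outer lid still down on it, let go of (z of inner_lid in the frame of tin between 0.083 and 0.0885 m and horizontal distance between inner_lid and tin below 0.003 m and angle between the z axis of inner_lid and the z axis of tin, either way round below 0.06 rad and z of outer_lid in the frame of inner_lid below 0.031 m and contact force between the fingers and inner_lid below 0.1 N), for 0.2 s.
At the end, for the whole second after the job is handed in: Inner lid home in the tin (2.5 mm in height, 3 mm sideways, 0.06 rad); tin upright within 30 mm of its place; outer lid held still by its upright handle (over 1.0 rad, grasp point within 30 mm of the grip), level within 0.3 rad, lower edge over 48 mm above the tin, touching neither (z of inner_lid in the frame of tin between 0.083 and 0.0885 m and horizontal distance between inner_lid and tin below 0.003 m and angle between the z axis of inner_lid and the z axis of tin, either way round below 0.06 rad and angle between tin's own z axis and vertical below 0.05 rad and distance of tin from where it was at the start of the episode below 0.03 m and z of outer_lid in the frame of inner_lid above 0.062 m and angle between outer_lid's own z axis and vertical below 0.3 rad and value of joint handle above 1 rad and distance between the grasp point and handle_grip below 0.03 m and contact force between the fingers and outer_lid above 1 N and contact force between outer_lid and inner_lid below 0.05 N and contact force between outer_lid and tin below 0.05 N and linear speed of outer_lid below 0.03 m/s and linear speed of inner_lid below 0.02 m/s); the arm keeps its last pose, push and grip.
It fails at once if the lids are parted (by more than 8 mm) anywhere but with the inner lid home in the tin (distance between outer_lid and inner_lid above 0.036 m and (z of inner_lid in the frame of tin above 0.091 m or z of inner_lid in the frame of tin below 0.081 m or horizontal distance between inner_lid and tin above 0.005 m)).
It fails at once if the outer lid is taken off (by more than 8 mm) while its handle is not upright (distance between outer_lid and inner_lid above 0.036 m and value of joint handle below 0.9 rad).
It fails at once if the lids are dropped onto the tin: let go over its mouth more than 8 mm above their seat (horizontal distance between inner_lid and tin below 0.01 m and z of inner_lid in the frame of tin above 0.094 m and contact force between the fingers and inner_lid below 0.02 N).
It fails at once if the tin is tipped (angle between tin's own z axis and vertical above 0.25 rad).
It fails at once if the mug, the flange or the mouse is shifted by more than 15 mm (distance of any of mug, flange, mouse from where it was at the start of the episode above 0.015 m).
It also fails if it takes over 58 s, if anything falls off the work surface, if the arm or the gripper's body presses on something with over 40 N, if the wrist force passes 120 N, or if a joint passes its speed limit or range.

## Robot

A 6-joint arm with a two-finger parallel gripper is mounted at the origin on the work surface. World frame = base frame: x ahead of the robot, y to its left, z up, the work surface at z = 0. Lengths are in m, angles in rad, forces in N, time in s.
With the tool pointing down it reaches from about 0.35 to 0.85 m from the base axis. Payload 8.1 kg.
Tool frame: the origin (TCP) lies at the very end of the fingers, on their centre line; the grasp point (between the pads) lies 19 mm behind it; x points along the fingers, y is the direction in which the jaws open and shut, and the axes are right-handed (so a half turn about x gives the same grasp; the last joint's range is limited). The gripper opens to 93 mm and grips with 3 to 60 N. Pads are 15 mm wide; open, the fingers measure 128 mm over their backs; the gripper's body (75 mm by 188 mm) begins 65 mm behind the grasp point.
Start: joints at [1.192, 0.13, 1.488, -0, 1.523, -0.085], TCP at [0.174, 0.574, 0.219] pointing down, gripper open.
Joint ranges: [-2.96, 2.96], [-0.89, 2.26], [0.02, 2.5], [-1.34, 4.48], [0, 2.73], [-2.66, 2.66]. Speed limits (rad/s): [2.39, 2.39, 2.79, 3.14, 3.14, 3.14].

## Interface

Orientations are given as a rotation vector (axis times angle).
In Python, from plant import * gives the robot as it stands. The module is installed in compiled form; this text tells all that it offers.
- The arm moves only by the tool apply_moves, never from a script. Its argument "series" is a list of rows, each an object with "jaw": the gripper's target within -1 to 1 (shut at 1, half-way at 0, fully open at -1); "linear": the shift along the tool's x, y, z normalised to -1 to 1, where 1 is 0.6 m, a list of three; "roll": the turn about the tool's x normalised to -1 to 1, where 1 is 30 degrees. A call has 1 to 20 rows; each row is the pose to reach, as a shift and turn from the pose measured when the call began, along the tool's axes at that moment; what a row does not reach only later rows make up. A row lasts 1/8 s, in which the tool goes at most 62.5 mm and 10.7 degrees, less where a joint would pass 70% of its speed; a pose out of reach is approached as far as the arm can. A call with a number of a shift or a turn outside -1 to 1 is refused whole. A call with a gripper value outside its range is refused whole. The fingers move at their own pace and stop on an object; "force" is the grip in N (left out, the last holds). Time passes only in rows, so rows that repeat a pose let the fingers close. It gives the time, the measured TCP pose, the force and the opening at its end, in the units of the state.
- read_state(): the state, without advancing time (a new reading comes with each control period).
- read_camera(name): name is "side" or "top" or "wrist"; returns a dict with "pixels" (400x640x3 uint8, blue, green, red), "intrinsics" (3x3 intrinsics, pixels), "D" ([k1, k2, p1, p2, k3] as OpenCV has them; the pictures are not rectified), "rvec" (rotation vector, rad) and "tvec" (3), from world to camera coordinates, as OpenCV has them; the wrist camera has in their place "tool_from_camera" (4x4, takes a point from camera to tool coordinates, whose origin is the TCP and whose axes are the tool frame's). Camera axes: x right, y down, z forward; pixel columns grow to the right and rows downward; lengths in m; the calibration is good to about 2 mm. A picture is of the moment at which its call begins: read the wrist's pose just before it. There is no depth.
- close_job(): hands the job in, once; it reports no verdict.
The state is a dict: "t": time; "q": joint angles; "dq": joint speeds; "joint_torque": joint torques, N m; "tool_pos": TCP position; "orientation": TCP orientation; "force": force on the tool from outside, world axes, zero at the start; "wrist_torque": the same for the moment, N m; "opening": finger opening in m.
Only numpy, scipy, OpenCV 4.12 (cv2) and the standard library are available. Lean on these libraries where they do the work, as an engineer would, in place of code of your own. Each camera call takes 0.05 s, during which the arm holds its last target. There are 200 camera calls.

## Working session

There is one attempt and no reset: what is moved stays moved. The work goes in short steps, Python scripts to look and compute and a tool call to move; the robot and the scene stay as the last step left them, time stands still between calls to the robot, and variables do not carry over. Pictures are saved under pics/ and viewed, about 8 in all and at most 12, crops included, and the job is handed in when it is done.

Besides the shell and the picture viewer there is one more tool, called after "Request:" by a JSON object that holds its "method" and its "body", one argument or row to a line. apply_moves: Moves the arm, as the interface text tells. Its arguments: {"type":"object","properties":{"series":{"type":"array"},"force":{"type":"number"}},"required":["series"]}

```bash
mkdir -p pics; cat > h.py <<'E'
import numpy as np, cv2
from plant import *
from scipy.spatial.transform import Rotation as R
def cam(name):
    s=read_state(); c=read_camera(name); K=np.array(c["intrinsics"]);D=np.array(c["D"])
    if name=="wrist":
        T=np.eye(4);T[:3,:3]=R.from_rotvec(s["orientation"]).as_matrix();T[:3,3]=s["tool_pos"]
        W=T@np.array(c["tool_from_camera"])
    else:
        M=np.eye(4);M[:3,:3]=R.from_rotvec(np.ravel(c["rvec"])).as_matrix();M[:3,3]=np.ravel(c["tvec"]);W=np.linalg.inv(M)
    return np.array(c["pixels"]),K,D,W
def onplane(px,z,K,D,W):
    p=cv2.undistortPoints(np.array(px,float).reshape(-1,1,2),K,D).reshape(-1,2)
    d=np.c_[p,np.ones(len(p))]@W[:3,:3].T; o=W[:3,3]
    return o+d*((z-o[2])/d[:,2])[:,None]
def proj(P,K,D,W):
    M=np.linalg.inv(W); return cv2.projectPoints(np.array(P,float).reshape(-1,1,3),cv2.Rodrigues(M[:3,:3])[0],M[:3,3],K,D)[0].reshape(-1,2)
E
python3 - <<'E'
from h import *
for n in("top","side","wrist"):
    im,K,D,W=cam(n); cv2.imwrite(f"pics/{n}0.png",im); print(n,W.round(3).tolist(),K[0,0])
s=read_state();print(s["tool_pos"],s["orientation"],s["opening"],s["force"],s["t"]); print(R.from_rotvec(s["orientation"]).as_matrix().round(3))
E
```

```text
top [[-0.012, -0.992, 0.126, 0.451], [-1.0, 0.015, 0.022, -0.053], [-0.023, -0.125, -0.992, 1.053], [0.0, 0.0, 0.0, 1.0]] 419.5593085939865
side [[0.896, -0.283, 0.343, 0.254], [-0.444, -0.58, 0.683, -0.625], [0.006, -0.764, -0.645, 0.622], [0.0, 0.0, 0.0, 1.0]] 457.9803187471077
wrist [[0.288, 0.928, 0.238, 0.108], [0.958, -0.278, -0.074, 0.593], [-0.003, 0.249, -0.968, 0.384], [0.0, 0.0, 0.0, 1.0]] 283.7115394559548
[0.17353194 0.57391898 0.21782256] [ 0.22949677  1.55882877 -0.2316275 ] 0.09280924121648149 [-0.21138663 -0.5557115   1.57080085] 0.15
[[-0.001  0.29   0.957]
 [-0.001  0.957 -0.29 ]
 [-1.    -0.001 -0.   ]]
```

View pics/top0.png

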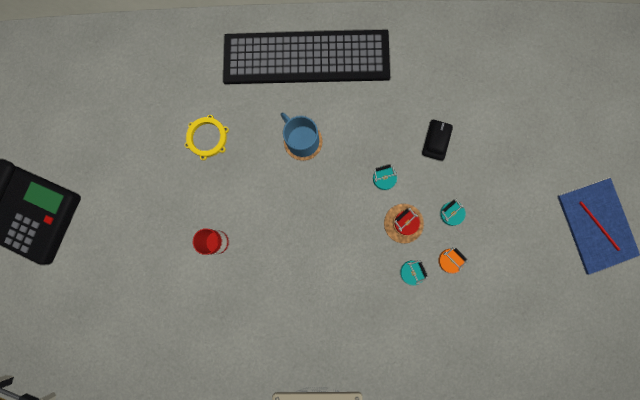

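View pics/side0.png

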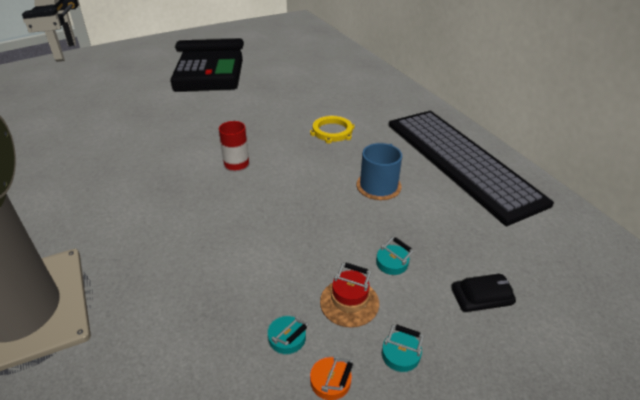

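Candidates in the top view: the red lid on the coaster (405,222), turquoise lids at (385,177), (453,213) and (413,272), and an orange one at (452,261). Only the red one, standing on cork with wood below it in the side view (350,287), fits. The tin is at (208,241), the mug at (300,135), the flange at (207,137) and the mouse at (437,140).

```bash
cat > m.py <<'E'
from h import *
def blobs(im,lo,hi,amin=60):
    hsv=cv2.cvtColor(im,cv2.COLOR_BGR2HSV); m=cv2.inRange(hsv,lo,hi)
    if lo[0]==0 and hi[0]<=8: m|=cv2.inRange(hsv,(172,lo[1],lo[2]),(180,255,255))
    n,l,s,c=cv2.connectedComponentsWithStats(m); return [(s[i].tolist(),c[i].round(1).tolist(),l==i) for i in range(1,n) if s[i][4]>=amin]
E
python3 - <<'E'
from m import *
out=[]
for n in("top","side"):
    im,K,D,W=cam(n)
    for nm,lo,hi,z in(("red",(0,130,60),(8,255,255),.051),("turq",(80,120,60),(95,255,255),.018),("orange",(9,170,120),(18,255,255),.018)):
        for s,c,_ in blobs(im,lo,hi): print(n,nm,s,c,onplane([c],z,K,D,W)[0].round(3))
    x,y=(405,222) if n=="top" else (350,290); h=75
    out.append(cv2.resize(im[y-h:y+h,x-h:x+h],(400,400),interpolation=cv2.INTER_CUBIC))
cv2.imwrite("pics/c1.png",np.hstack(out))
E
```

```text
top red [580, 202, 40, 49, 181] [599.4, 225.7] [ 0.497 -0.694  0.051]
top red [397, 211, 17, 16, 112] [404.8, 218.5] [ 0.523 -0.217  0.051]
top red [43, 215, 11, 10, 71] [48.0, 219.4] [0.532 0.672 0.051]
top red [394, 217, 26, 18, 232] [409.8, 226.9] [ 0.503 -0.229  0.051]
top red [193, 229, 29, 26, 598] [206.7, 241.2] [0.475 0.259 0.051]
top turq [376, 167, 17, 11, 116] [384.0, 172.1] [ 0.643 -0.175  0.018]
top turq [373, 174, 24, 16, 220] [385.2, 182.3] [ 0.617 -0.177  0.018]
top turq [441, 202, 25, 24, 242] [453.8, 216.2] [ 0.529 -0.345  0.018]
top turq [444, 202, 16, 15, 102] [451.5, 209.1] [ 0.547 -0.34   0.018]
top turq [401, 261, 16, 24, 225] [407.5, 274.0] [ 0.39  -0.225  0.018]
top turq [411, 262, 14, 19, 129] [417.8, 270.8] [ 0.398 -0.25   0.018]
top orange [440, 249, 19, 24, 237] [447.4, 263.3] [ 0.414 -0.324  0.018]
top orange [448, 249, 16, 17, 120] [455.9, 257.4] [ 0.428 -0.345  0.018]
side red [219, 121, 27, 26, 594] [232.3, 133.4] [0.489 0.302 0.051]
side red [224, 160, 25, 10, 142] [236.7, 165.5] [0.456 0.171 0.051]
side red [340, 270, 26, 14, 232] [353.6, 276.0] [ 0.528 -0.209  0.051]
side red [332, 279, 38, 27, 676] [348.7, 292.7] [ 0.504 -0.236  0.051]
side turq [387, 245, 21, 14, 168] [398.1, 250.4] [ 0.647 -0.168  0.018]
side turq [377, 249, 32, 26, 500] [390.1, 263.0] [ 0.617 -0.187  0.018]
side turq [268, 316, 38, 38, 727] [284.5, 335.6] [ 0.389 -0.243  0.018]
side turq [279, 322, 24, 20, 146] [290.7, 331.1] [ 0.401 -0.24   0.018]
side turq [391, 331, 28, 18, 306] [404.8, 339.2] [ 0.551 -0.331  0.018]
side turq [382, 343, 39, 29, 734] [399.7, 357.8] [ 0.526 -0.354  0.018]
side orange [310, 357, 41, 43, 801] [326.1, 379.5] [ 0.413 -0.337  0.018]
side orange [328, 362, 19, 25, 258] [337.1, 374.0] [ 0.431 -0.336  0.018]
```

View pics/c1.png

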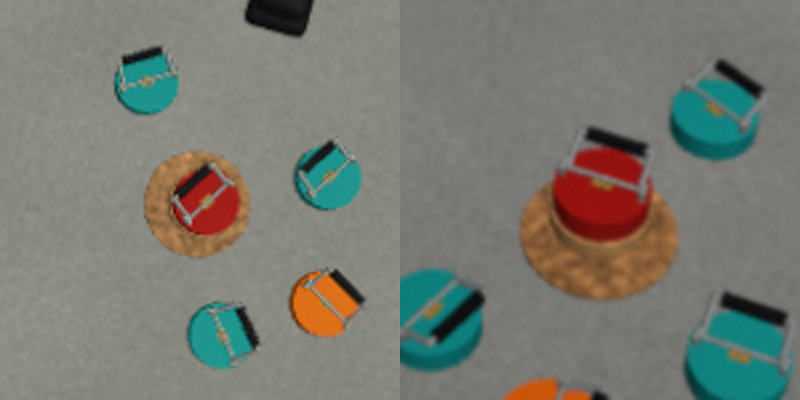

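The crop confirms a red lid nested on wood, on cork, with the handle folded towards about +35° (world). I'll move above it with the jaws along that direction.

Request:
{"method": "apply_moves", "body": {
  "series": [
    {"jaw": -1,"linear": [0,-0.557,0.463],"roll": 1},
    {"jaw": -1,"linear": [0,-0.557,0.463],"roll": 1},
    {"jaw": -1,"linear": [0,-0.557,0.463],"roll": 1},
    {"jaw": -1,"linear": [0,-0.557,0.463],"roll": 1},
    {"jaw": -1,"linear": [0,-0.557,0.463],"roll": 1},
    {"jaw": -1,"linear": [0,-0.557,0.463],"roll": 1},
    {"jaw": -1,"linear": [0,-0.557,0.463],"roll": 1},
    {"jaw": -1,"linear": [0,-0.557,0.463],"roll": 1},
    {"jaw": -1,"linear": [0,-0.557,0.463],"roll": 1}
  ]
}}

```text
t: 1.38
tool_pos: [0.3427, 0.1739, 0.2184]
orientation: [0.64, 1.475, -0.64]
force: [-0.1, 0.0, 0.1]
opening: 0.0929
```

```bash
cat >> h.py <<'E'
def goal(p,yaw=None):
    s=read_state(); M=R.from_rotvec(s["orientation"]).as_matrix(); y=np.degrees(np.arctan2(M[1,1],M[0,1]))
    print("t",round(s["t"],2),"tcp",np.round(s["tool_pos"],4),"yaw",y.round(1),"op",round(s["opening"],4),"F",np.round(s["force"],2),"q",np.round(s["q"],2))
    print("lin",((M.T@(np.array(p)-s["tool_pos"]))/.6).round(4), "roll",None if yaw is None else round((y-yaw)/30,3))
E
python3 -c "
from h import *
goal([.512,-.225,.2],35)"
```

```text
t 1.38 tcp [0.3427 0.1739 0.2184] yaw 43.1 op 0.0929 F [-0.1   0.02  0.06] q [ 0.34 -0.49  2.04 -0.    1.6  -0.42]
lin [ 0.0308 -0.248   0.6783] roll 0.269
```

Request:
{"method": "apply_moves", "body": {
  "series": [
    {"jaw": -1,"linear": [0.03,-0.248,0.678],"roll": 0.27},
    {"jaw": -1,"linear": [0.03,-0.248,0.678],"roll": 0.27},
    {"jaw": -1,"linear": [0.03,-0.248,0.678],"roll": 0.27},
    {"jaw": -1,"linear": [0.03,-0.248,0.678],"roll": 0.27},
    {"jaw": -1,"linear": [0.03,-0.248,0.678],"roll": 0.27},
    {"jaw": -1,"linear": [0.03,-0.248,0.678],"roll": 0.27},
    {"jaw": -1,"linear": [0.03,-0.248,0.678],"roll": 0.27},
    {"jaw": -1,"linear": [0.03,-0.248,0.678],"roll": 0.27},
    {"jaw": -1,"linear": [0.03,-0.248,0.678],"roll": 0.27}
  ]
}}

```text
t: 2.5
tool_pos: [0.5125, -0.2226, 0.1998]
orientation: [0.747, 1.44, -0.747]
force: [-0.3, 0.5, 0.2]
opening: 0.0928
```

```bash
python3 - <<'E'
from m import *
goal([.512,-.225,.1],35)
im,K,D,W=cam("wrist")
for s,c,_ in blobs(im,(0,130,60),(8,255,255)): print(s,c,onplane([c],.051,K,D,W)[0].round(4))
p=proj([[.512,-.225,.051]],K,D,W)[0]; print(p)
x,y=int(p[0]),int(p[1]); x0=max(0,x-100);y0=max(0,y-80);print(x0,y0)
cv2.imwrite("pics/w1.png",cv2.resize(im[y0:y0+160,x0:x0+200],None,fx=3.5,fy=3.5,interpolation=cv2.INTER_CUBIC))
E
```

```text
t 2.5 tcp [ 0.5125 -0.2226  0.1998] yaw 35.1 op 0.0928 F [-0.29  0.53  0.21] q [-0.5   0.03  1.63  0.    1.49 -1.11]
lin [ 0.1664 -0.0029  0.003 ] roll 0.004
[301, 165, 41, 52, 971] [315.2, 189.9] [ 0.5029 -0.2292  0.051 ]
[327, 175, 18, 36, 525] [336.2, 192.3] [ 0.524  -0.2177  0.051 ]
[323.91368144 191.49086548]
223 111
```

View pics/w1.png

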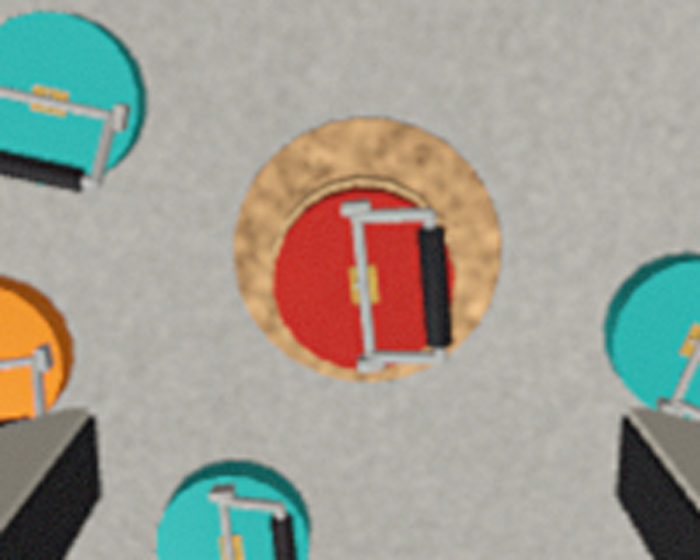

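The red lid top has its centre at crop (365,278) and radius about 90. The hinge ends are at crop (355,209) and (370,365), and the grip is on the right, towards the +y jaw. Next I'll work out the lid pose, and the tin from both fixed views.

```bash
python3 - <<'E'
from m import *
im,K,D,W=cam("wrist")
bs=[b for b in blobs(im,(0,130,60),(8,255,255)) if 280<b[1][0]<360]
pts=np.vstack([np.argwhere(b[2])[:,::-1] for b in bs]).astype(np.float32)
h=cv2.convexHull(pts).reshape(-1,2)
w=onplane(h,.051,K,D,W)[:,:2].astype(np.float32); c,r=cv2.minEnclosingCircle(w); print("lid top",np.round(c,4),round(r,4))
e=onplane([[223+355/3.5,111+209/3.5],[223+370/3.5,111+365/3.5]],.057,K,D,W)[:,:2]
d=e[1]-e[0]; print("hinge mid",e.mean(0).round(4),"len",np.linalg.norm(d).round(4),"perp ang",np.degrees(np.arctan2(d[1],d[0])).round(1)+90)
print("crop centre",onplane([[223+365/3.5,111+278/3.5]],.051,K,D,W)[0].round(4))
for n in("top","side"):
    im,K,D,W=cam(n)
    b=max(blobs(im,(0,110,40),(8,255,255)),key=lambda b:b[0][4] if 150<b[1][0]<260 else 0)
    h=cv2.convexHull(np.argwhere(b[2])[:,::-1].astype(np.float32)).reshape(-1,2)
    w=onplane(h,.1,K,D,W)[:,:2].astype(np.float32); print(n,b[0],"tin all",cv2.minEnclosingCircle(w))
    # rim far/left/right pts only
    x,y,ww,hh,_=b[0]; crop=im[y-8:y+hh+25,x-8:x+ww+25]; print(x-8,y-8)
    cv2.imwrite(f"pics/tin_{n}.png",cv2.resize(crop,(390,390),interpolation=cv2.INTER_CUBIC)); print(crop.shape)
E
```

```text
lid top [ 0.5142 -0.2225] 0.0303
hinge mid [ 0.5151 -0.224 ] len 0.0514 perp ang 40.7
crop centre [ 0.5145 -0.2218  0.051 ]
top [193, 228, 29, 27, 610] tin all ((0.475324422121048, 0.2431897073984146), 0.03398949280381203)
185 220
(60, 62, 3)
side [219, 121, 27, 26, 611] tin all ((0.4689846634864807, 0.2240060269832611), 0.05474596843123436)
211 113
(59, 60, 3)
```

Request:
{"method": "apply_moves", "body": {
  "series": [
    {"jaw": -1,"linear": [0.05,0.0024,0.0025],"roll": -0.18},
    {"jaw": -1,"linear": [0.12,0.0024,0.0025],"roll": -0.18},
    {"jaw": -1,"linear": [0.19,0.0024,0.0025],"roll": -0.18},
    {"jaw": -1,"linear": [0.25,0.0024,0.0025],"roll": -0.18},
    {"jaw": -1,"linear": [0.29,0.0024,0.0025],"roll": -0.18},
    {"jaw": -1,"linear": [0.31,0.0024,0.0025],"roll": -0.18},
    {"jaw": -1,"linear": [0.316,0.0024,0.0025],"roll": -0.18},
    {"jaw": -1,"linear": [0.316,0.0024,0.0025],"roll": -0.18}
  ]
}}

```text
t: 3.7
tool_pos: [0.5152, -0.2238, 0.0126]
orientation: [0.674, 1.461, -0.674]
force: [-0.1, -0.3, -0.2]
opening: 0.0932
```

```bash
python3 - <<'E'
from m import *
goal([.5145,-.223,.010],40.5)
im,K,D,W=cam("wrist")
cv2.imwrite("pics/w2.png",im)
E
```

```text
t 3.7 tcp [ 0.5152 -0.2238  0.0126] yaw 40.5 op 0.0932 F [-0.06 -0.31 -0.22] q [-0.5   0.22  1.78 -0.    1.14 -1.21]
lin [ 0.0043  0.     -0.0017] roll 0.001
```

View pics/w2.png

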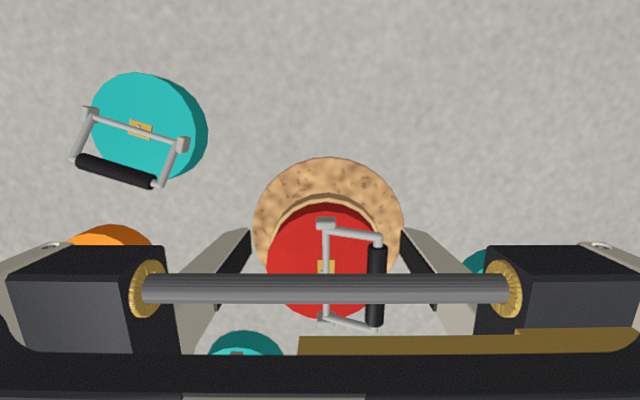

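The lid sits between the open fingers, with the red cap centred near (325,260) and the grip towards the right finger. Closing on the wooden rim.

Request:
{"method": "apply_moves", "body": {
  "series": [
    {"jaw": -1,"linear": [0.003,0,-0.001],"roll": 0},
    {"jaw": 1,"linear": [0.003,0,-0.001],"roll": 0},
    {"jaw": 1,"linear": [0.003,0,-0.001],"roll": 0},
    {"jaw": 1,"linear": [0.003,0,-0.001],"roll": 0},
    {"jaw": 1,"linear": [0.003,0,-0.001],"roll": 0},
    {"jaw": 1,"linear": [0.003,0,-0.001],"roll": 0},
    {"jaw": 1,"linear": [0.003,0,-0.001],"roll": 0}
  ],
  "force": 20
}}

```text
t: 4.62
tool_pos: [0.515, -0.2235, 0.0111]
orientation: [0.674, 1.461, -0.674]
force: [0.4, 0.6, -0.6]
opening: 0.0636
```

Request:
{"method": "apply_moves", "body": {
  "series": [
    {"jaw": 1,"linear": [-0.01,0,0],"roll": 0},
    {"jaw": 1,"linear": [-0.03,0,0],"roll": 0},
    {"jaw": 1,"linear": [-0.06,0,0],"roll": 0},
    {"jaw": 1,"linear": [-0.1,0,0],"roll": 0},
    {"jaw": 1,"linear": [-0.15,0,0],"roll": 0},
    {"jaw": 1,"linear": [-0.2,0,0],"roll": 0},
    {"jaw": 1,"linear": [-0.24,0,0],"roll": 0},
    {"jaw": 1,"linear": [-0.26,0,0],"roll": 0},
    {"jaw": 1,"linear": [-0.26,0,0],"roll": 0}
  ]
}}

```text
t: 5.75
tool_pos: [0.5153, -0.2236, 0.1685]
orientation: [0.673, 1.458, -0.674]
force: [-0.2, -0.1, -2.4]
opening: 0.0633
```

```bash
python3 - <<'E'
from m import *
goal([.475,.25,.2],40.5)
im,K,D,W=cam("side")
s=read_state(); print(proj([s["tool_pos"]],K,D,W))
t,*_=cam("top")
cv2.imwrite("pics/s2.png",np.hstack([cv2.resize(im[190:330,270:410],(400,400),interpolation=cv2.INTER_CUBIC),cv2.resize(cv2.imread("pics/tin_top.png"),(400,400))]))
E
```

```text
t 5.75 tcp [ 0.5153 -0.2236  0.1685] yaw 40.5 op 0.0633 F [-0.16 -0.06 -2.39] q [-0.5   0.05  1.66 -0.    1.42 -1.21]
lin [-0.0549  0.4621 -0.6433] roll 0.001
[[355.04983844 232.53011474]]
```

View pics/s2.png

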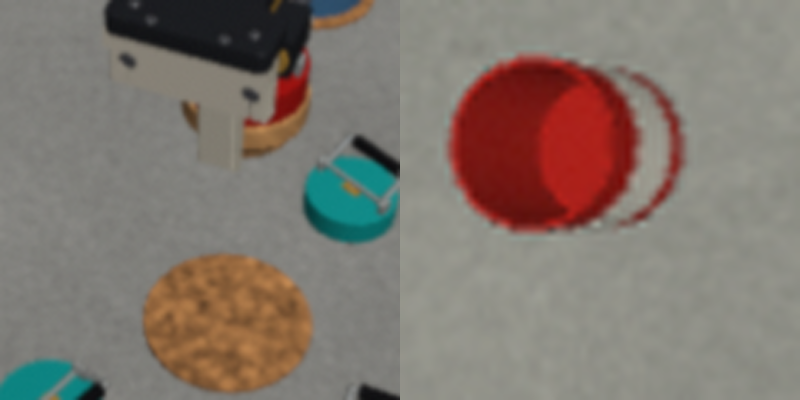

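```bash
python3 - <<'E'
from m import *
im,K,D,W=cam("top"); print(onplane([[205.8,241.75]],.1,K,D,W))
goal([.54,.174,.2],40.5)
E
```

```text
[[0.47247532 0.24580733 0.1       ]]
t 5.9 tcp [ 0.5139 -0.2229  0.1657] yaw 40.5 op 0.0635 F [-0.5  -0.62 -2.53] q [-0.5   0.05  1.67 -0.    1.42 -1.21]
lin [-0.0574  0.4629 -0.4745] roll 0.001
```

Carrying the pair to a viewing pose beside the tin. The distance is 0.4 m, with ramped steps.

Request:
{"method": "apply_moves", "body": {
  "series": [
    {"jaw": 1,"linear": [-0.057,0.02,-0.02],"roll": 0},
    {"jaw": 1,"linear": [-0.057,0.06,-0.06],"roll": 0},
    {"jaw": 1,"linear": [-0.057,0.11,-0.11],"roll": 0},
    {"jaw": 1,"linear": [-0.057,0.16,-0.165],"roll": 0},
    {"jaw": 1,"linear": [-0.057,0.21,-0.215],"roll": 0},
    {"jaw": 1,"linear": [-0.057,0.26,-0.265],"roll": 0},
    {"jaw": 1,"linear": [-0.057,0.31,-0.32],"roll": 0},
    {"jaw": 1,"linear": [-0.057,0.36,-0.37],"roll": 0},
    {"jaw": 1,"linear": [-0.057,0.41,-0.42],"roll": 0},
    {"jaw": 1,"linear": [-0.057,0.445,-0.456],"roll": 0},
    {"jaw": 1,"linear": [-0.057,0.463,-0.4745],"roll": 0},
    {"jaw": 1,"linear": [-0.057,0.463,-0.4745],"roll": 0},
    {"jaw": 1,"linear": [-0.057,0.463,-0.4745],"roll": 0}
  ]
}}

```text
t: 7.52
tool_pos: [0.5399, 0.1729, 0.1994]
orientation: [0.674, 1.463, -0.676]
force: [-0.1, 0.0, -2.4]
opening: 0.0639
```

```bash
python3 - <<'E'
from m import *
goal([.4725,.2458,.13],40.5)
im,K,D,W=cam("wrist")
cv2.imwrite("pics/w3.png",im)
print(proj([[.4725,.2458,.1]],K,D,W))
hsv=cv2.cvtColor(im,cv2.COLOR_BGR2HSV)
for s,c,_ in blobs(im,(0,110,40),(8,255,255)): print(s,c)
E
```

```text
t 7.53 tcp [0.5399 0.1729 0.1994] yaw 40.5 op 0.0639 F [-0.13  0.01 -2.38] q [ 0.22  0.05  1.61 -0.    1.48 -0.49]
lin [ 0.1155 -0.0065 -0.1655] roll -0.0
[[321.35071219  91.62392925]]
[291, 56, 67, 71, 3702] [324.4, 90.9]
[263, 203, 111, 71, 3819] [306.4, 238.1]
[328, 236, 44, 38, 1309] [348.3, 255.0]
[282, 304, 40, 17, 443] [305.0, 310.0]
[329, 304, 37, 15, 409] [345.6, 309.5]
```

View pics/w3.png

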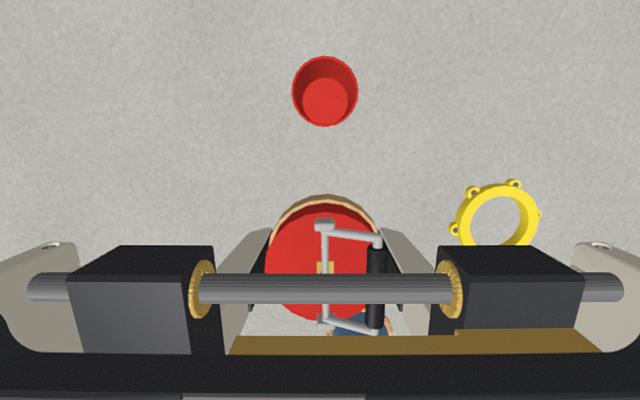

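The tin mouth is fully visible at (325,91), and the held pair shows its cap centred near (320,262). I'll measure both in this same view.

```bash
python3 - <<'E'
from m import *
from scipy.optimize import least_squares
s=read_state(); tcp=np.array(s["tool_pos"]);M=R.from_rotvec(s["orientation"]).as_matrix()
im,K,D,W=cam("wrist")
def fit(w):
    return least_squares(lambda p:np.hypot(*(w-p[:2]).T)-p[2],[*w.mean(0),.03],loss="soft_l1",f_scale=.0005)
bs=blobs(im,(0,110,40),(8,255,255))
hull=lambda B:cv2.convexHull(np.vstack([np.argwhere(b[2])[:,::-1] for b in B]).astype(np.float32)).reshape(-1,2)
w=onplane(hull([b for b in bs if b[1][1]<150]),.1,K,D,W)[:,:2]; f=fit(w); print("tin",f.x.round(4),np.abs(f.fun).max().round(4)); tin=f.x[:2]
for dz in(.040,):
    w=onplane(hull([b for b in bs if b[1][1]>200]),tcp[2]+dz,K,D,W)[:,:2]; f=fit(w); print("cap",f.x.round(4),np.abs(f.fun).max().round(4),"offset in tool",(M.T@np.r_[f.x[:2]-tcp[:2],0]).round(4))
# wooden rim arc (top z = tcp-.006+.028)
hsv=cv2.cvtColor(im,cv2.COLOR_BGR2HSV); m=cv2.inRange(hsv,(10,60,80),(25,200,255)); m[:185]=0;m[240:]=0;m[:,:265]=0;m[:,375:]=0
# topmost pixel in each column
cols=[(c,np.argmax(m[:,c]>0)) for c in range(275,372) if m[:,c].any()]
for z in(.022,.008):
    w=onplane(cols,tcp[2]+z,K,D,W)[:,:2]; f=least_squares(lambda p:np.hypot(*(w-p).T)-.032,w.mean(0)-.03*np.array([-.65,.76]),loss="soft_l1",f_scale=.0005)
    print("rim z",z,len(cols),"offset tool",(M.T@np.r_[f.x-tcp[:2],0]).round(4),np.abs(f.fun).max().round(4))
# top cam cross-check
goal([tin[0],tin[1],.13],40.5)
E
```

```text
tin [0.4747 0.2474 0.0294] 0.0002
cap [0.5381 0.1753 0.031 ] 0.0025 offset in tool [-0.      0.0002 -0.0031]
rim z 0.022 97 offset tool [-0.     -0.0002 -0.0024] 0.0012
rim z 0.008 97 offset tool [ 0.     -0.0004  0.0006] 0.0005
t 7.62 tcp [0.5401 0.1728 0.1997] yaw 40.4 op 0.0633 F [-0.01  0.98 -2.48] q [ 0.22  0.05  1.61 -0.    1.48 -0.49]
lin [ 0.116  -0.0024 -0.1654] roll -0.002
```

Request:
{"method": "apply_moves", "body": {
  "series": [
    {"jaw": 1,"linear": [0,-0.0007,-0.03],"roll": 0},
    {"jaw": 1,"linear": [0.02,-0.0013,-0.08],"roll": 0},
    {"jaw": 1,"linear": [0.05,-0.0016,-0.13],"roll": 0},
    {"jaw": 1,"linear": [0.09,-0.0017,-0.156],"roll": 0},
    {"jaw": 1,"linear": [0.12,-0.0017,-0.1663],"roll": 0},
    {"jaw": 1,"linear": [0.136,-0.0017,-0.1663],"roll": 0},
    {"jaw": 1,"linear": [0.136,-0.0017,-0.1663],"roll": 0},
    {"jaw": 1,"linear": [0.136,-0.0017,-0.1663],"roll": 0}
  ]
}}

```text
t: 8.62
tool_pos: [0.4756, 0.2478, 0.1189]
orientation: [0.676, 1.461, -0.676]
force: [-0.4, -0.2, -2.2]
opening: 0.0637
```

```bash
python3 - <<'E'
from m import *
goal([.4746,.2481,.092],40.5)
im,K,D,W=cam("side")
cv2.imwrite("pics/s3.png",cv2.resize(im[70:190,170:290],(560,560),interpolation=cv2.INTER_CUBIC))
E
```

```text
t 8.62 tcp [0.4756 0.2478 0.1189] yaw 40.4 op 0.0637 F [-0.44 -0.2  -2.21] q [ 0.39  0.03  1.78 -0.    1.33 -0.32]
lin [ 0.0448 -0.001  -0.0015] roll -0.003
```

View pics/s3.png

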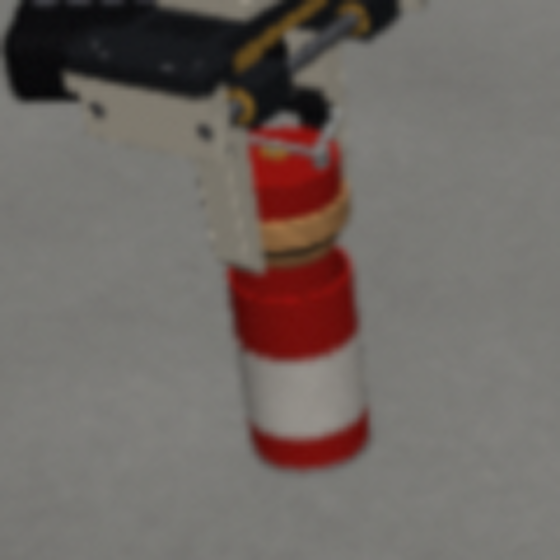

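The pair hangs level over the tin, with the wooden rim at crop (300,230) above the mouth at (290,280). Lowering gently to just inside the mouth.

Request:
{"method": "apply_moves", "body": {
  "series": [
    {"jaw": 1,"linear": [0.007,-0.001,-0.0015],"roll": 0},
    {"jaw": 1,"linear": [0.014,-0.001,-0.0015],"roll": 0},
    {"jaw": 1,"linear": [0.02,-0.001,-0.0015],"roll": 0},
    {"jaw": 1,"linear": [0.026,-0.001,-0.0015],"roll": 0},
    {"jaw": 1,"linear": [0.03,-0.001,-0.0015],"roll": 0},
    {"jaw": 1,"linear": [0.03,-0.001,-0.0015],"roll": 0}
  ]
}}

```text
t: 9.43
tool_pos: [0.4748, 0.2481, 0.1011]
orientation: [0.676, 1.461, -0.675]
force: [0.9, -1.2, -2.1]
opening: 0.0636
```

```bash
python3 - <<'E'
from h import *
goal([.4746,.2481,.092],40.5); print(read_state()["wrist_torque"])
E
```

```text
t 9.43 tcp [0.4748 0.2481 0.1011] yaw 40.4 op 0.0636 F [ 0.89 -1.24 -2.12] q [ 0.39  0.04  1.8  -0.    1.3  -0.32]
lin [ 0.0151 -0.0003 -0.0002] roll -0.003
[-0.11528488 -0.04966561 -0.00645244]
```

The plug is 5 mm in, with a slight side force of about 1.5 N along tool +z. I'll shift about 0.8 mm that way and go on.

Request:
{"method": "apply_moves", "body": {
  "series": [
    {"jaw": 1,"linear": [0,0,0.0013],"roll": 0},
    {"jaw": 1,"linear": [0,0,0.0013],"roll": 0},
    {"jaw": 1,"linear": [0.005,0,0.0013],"roll": 0},
    {"jaw": 1,"linear": [0.005,0,0.0013],"roll": 0},
    {"jaw": 1,"linear": [0.005,0,0.0013],"roll": 0}
  ]
}}

```text
t: 10.05
tool_pos: [0.4752, 0.2475, 0.098]
orientation: [0.676, 1.461, -0.675]
force: [0.1, -1.1, -2.8]
opening: 0.0637
```

```bash
python3 - <<'E'
from h import *
goal([.4746,.2481,.092],40.5); print(read_state()["wrist_torque"])
E
```

```text
t 10.05 tcp [0.4752 0.2475 0.098 ] yaw 40.4 op 0.0637 F [ 0.07 -1.08 -2.85] q [ 0.39  0.05  1.8  -0.    1.29 -0.32]
lin [ 0.01   -0.0001 -0.0014] roll -0.003
[-0.07728247 -0.03465604  0.02030512]
```

Request:
{"method": "apply_moves", "body": {
  "series": [
    {"jaw": 1,"linear": [0.003,0,0.0005],"roll": 0},
    {"jaw": 1,"linear": [0.006,0,0.0005],"roll": 0},
    {"jaw": 1,"linear": [0.009,0,0.0005],"roll": 0},
    {"jaw": 1,"linear": [0.011,0,0.0005],"roll": 0},
    {"jaw": 1,"linear": [0.011,0,0.0005],"roll": 0},
    {"jaw": 1,"linear": [0.011,0,0.0005],"roll": 0}
  ]
}}

```text
t: 10.8
tool_pos: [0.4755, 0.2473, 0.092]
orientation: [0.676, 1.461, -0.675]
force: [-2.6, -1.9, 5.4]
opening: 0.0632
```

```bash
python3 - <<'E'
from h import *
goal([.4746,.2481,.092],40.5); print(read_state()["wrist_torque"])
E
```

```text
t 10.8 tcp [0.4755 0.2473 0.092 ] yaw 40.4 op 0.0632 F [-2.63 -1.93  5.37] q [ 0.38  0.05  1.81 -0.    1.28 -0.32]
lin [-0.0001 -0.0003 -0.002 ] roll -0.003
[-0.39286891  0.64715971  0.0096318 ]
```

Contact came right at the expected home height (TCP 0.092, +7.8 N). Releasing.

Request:
{"method": "apply_moves", "body": {
  "series": [
    {"jaw": -1,"linear": [0,0,0],"roll": 0},
    {"jaw": -1,"linear": [0,0,0],"roll": 0},
    {"jaw": -1,"linear": [0,0,0],"roll": 0},
    {"jaw": -1,"linear": [0,0,0],"roll": 0},
    {"jaw": -1,"linear": [0,0,0],"roll": 0},
    {"jaw": -1,"linear": [0,0,0],"roll": 0}
  ],
  "force": 5
}}

```text
t: 11.55
tool_pos: [0.4755, 0.2473, 0.092]
orientation: [0.676, 1.461, -0.675]
force: [-0.4, -0.4, -0.1]
opening: 0.0929
```

```bash
python3 - <<'E'
from m import *
goal([.4755,.2473,.143],40.5)
im,K,D,W=cam("side")
w,*_=cam("wrist")
cv2.imwrite("pics/s4.png",np.hstack([cv2.resize(im[70:190,170:290],(500,500),interpolation=cv2.INTER_CUBIC),cv2.resize(w[180:340,250:400],(300,500)[0:1]+(320,),interpolation=cv2.INTER_CUBIC) if 0 else cv2.copyMakeBorder(cv2.resize(w[180:340,245:395],(300,320)),0,180,0,0,cv2.BORDER_CONSTANT)]))
E
```

```text
t 11.55 tcp [0.4755 0.2473 0.092 ] yaw 40.4 op 0.0929 F [-0.42 -0.4  -0.12] q [ 0.38  0.05  1.81 -0.    1.28 -0.32]
lin [-0.0851  0.0001  0.0002] roll -0.003
```

View pics/s4.png

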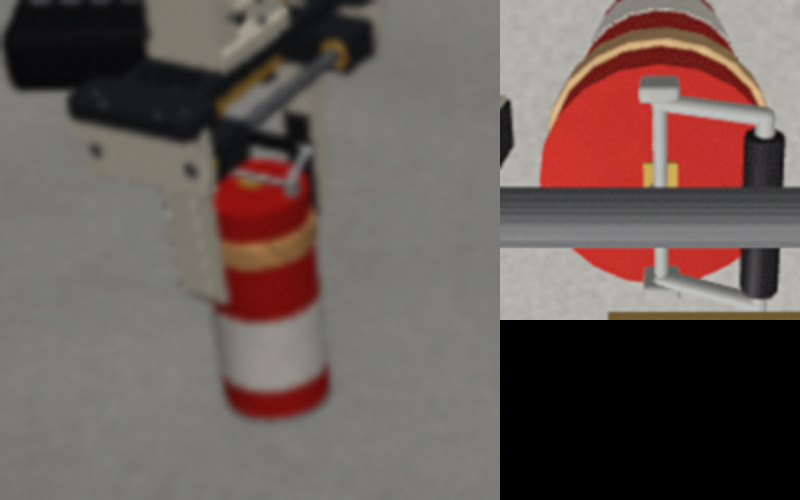

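Seated: the rim rests on the tin's top, the cap is down on it, and the fingers are open and free. Next I rise so the finger tips are at grip height. Closing centred sweeps the handle upright from its leaning side and then clamps its grip.

Request:
{"method": "apply_moves", "body": {
  "series": [
    {"jaw": -1,"linear": [-0.02,0,0],"roll": 0},
    {"jaw": -1,"linear": [-0.05,0,0],"roll": 0},
    {"jaw": -1,"linear": [-0.08,0,0],"roll": 0},
    {"jaw": -1,"linear": [-0.0875,0,0],"roll": 0},
    {"jaw": -1,"linear": [-0.0875,0,0],"roll": 0},
    {"jaw": -1,"linear": [-0.0875,0,0],"roll": 0}
  ]
}}

```text
t: 12.4
tool_pos: [0.475, 0.2471, 0.1438]
orientation: [0.676, 1.462, -0.676]
force: [0.3, 0.4, -0.7]
opening: 0.0932
```

Request:
{"method": "apply_moves", "body": {
  "series": [
    {"jaw": -0.6,"linear": [0,0,0],"roll": 0},
    {"jaw": -0.4,"linear": [0,0,0],"roll": 0},
    {"jaw": -0.3,"linear": [0,0,0],"roll": 0},
    {"jaw": -0.2,"linear": [0,0,0],"roll": 0},
    {"jaw": -0.1,"linear": [0,0,0],"roll": 0},
    {"jaw": 0,"linear": [0,0,0],"roll": 0},
    {"jaw": 0.1,"linear": [0,0,0],"roll": 0},
    {"jaw": 0.2,"linear": [0,0,0],"roll": 0},
    {"jaw": 0.3,"linear": [0,0,0],"roll": 0},
    {"jaw": 0.4,"linear": [0,0,0],"roll": 0},
    {"jaw": 0.5,"linear": [0,0,0],"roll": 0},
    {"jaw": 0.5,"linear": [0,0,0],"roll": 0}
  ],
  "force": 5
}}

```text
t: 13.9
tool_pos: [0.4749, 0.2471, 0.1437]
orientation: [0.676, 1.462, -0.676]
force: [-0.4, -0.5, 1.4]
opening: 0.0234
```

```bash
python3 - <<'E'
from m import *
goal([.4755,.2473,.1445],40.5)
im,K,D,W=cam("side")
w,*_=cam("wrist")
cv2.imwrite("pics/s5.png",np.hstack([cv2.resize(im[70:190,170:290],(400,400),interpolation=cv2.INTER_CUBIC),cv2.resize(w[150:350,220:420],(400,400))]))
E
```

```text
t 13.9 tcp [0.4749 0.2471 0.1437] yaw 40.4 op 0.0234 F [-0.39 -0.48  1.35] q [ 0.38  0.    1.76 -0.    1.38 -0.32]
lin [-0.0014  0.001   0.0004] roll -0.003
```

View pics/s5.png

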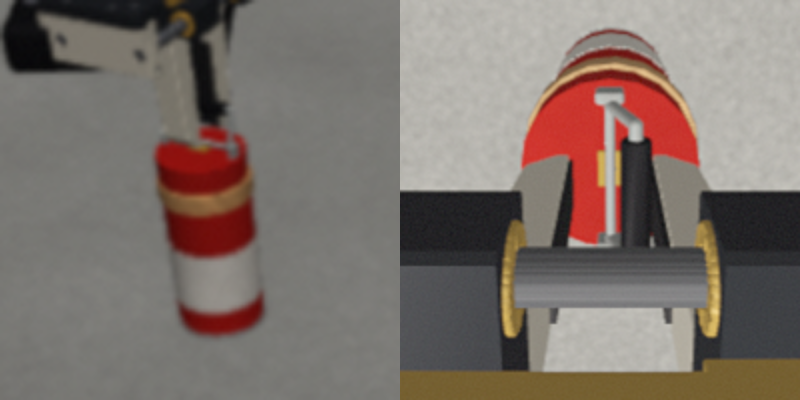

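It works: the grip (right crop 635,190) is being swept up and inwards by the right finger, and the lids are undisturbed. Closing fully.

Request:
{"method": "apply_moves", "body": {
  "series": [
    {"jaw": 0.6,"linear": [0,0,0],"roll": 0},
    {"jaw": 0.7,"linear": [0,0,0],"roll": 0},
    {"jaw": 0.8,"linear": [0,0,0],"roll": 0},
    {"jaw": 0.9,"linear": [0,0,0],"roll": 0},
    {"jaw": 1,"linear": [0,0,0],"roll": 0},
    {"jaw": 1,"linear": [0,0,0],"roll": 0},
    {"jaw": 1,"linear": [0,0,0],"roll": 0},
    {"jaw": 1,"linear": [0,0,0],"roll": 0}
  ],
  "force": 10
}}

```text
t: 15.0
tool_pos: [0.4749, 0.2471, 0.1437]
orientation: [0.675, 1.462, -0.676]
force: [-0.2, -0.5, 0.4]
opening: 0.0084
```

```bash
python3 - <<'E'
from m import *
goal([.4755,.2473,.1445],40.5)
im,K,D,W=cam("side")
w,*_=cam("wrist")
cv2.imwrite("pics/s6.png",np.hstack([cv2.resize(im[70:190,170:290],(400,400),interpolation=cv2.INTER_CUBIC),cv2.resize(w[150:350,220:420],(400,400))]))
E
```

```text
t 15.0 tcp [0.4749 0.2471 0.1437] yaw 40.4 op 0.0084 F [-0.25 -0.47  0.45] q [ 0.38  0.    1.76 -0.    1.38 -0.32]
lin [-0.0013  0.0009  0.0004] roll -0.003
```

View pics/s6.png

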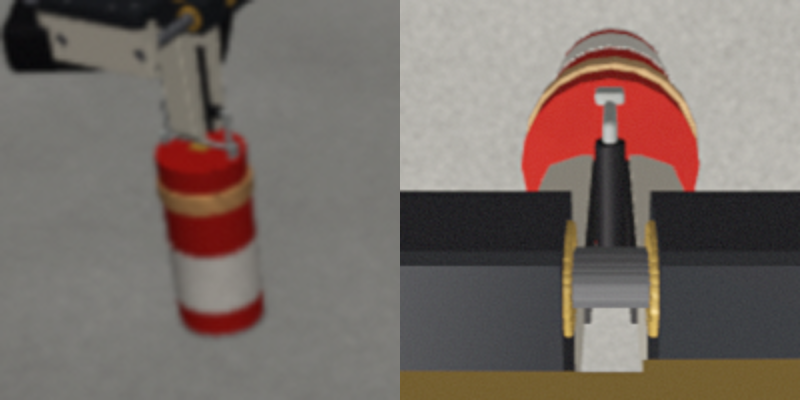

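The fingers hold the 9 mm grip (opening 8.4 mm), and the handle is upright over the lid's centre. Lifting slowly, first by 6 mm.

Request:
{"method": "apply_moves", "body": {
  "series": [
    {"jaw": 1,"linear": [0,0,0],"roll": 0},
    {"jaw": 1,"linear": [0,0,0],"roll": 0},
    {"jaw": 1,"linear": [-0.003,0,0],"roll": 0},
    {"jaw": 1,"linear": [-0.006,0,0],"roll": 0},
    {"jaw": 1,"linear": [-0.01,0,0],"roll": 0},
    {"jaw": 1,"linear": [-0.01,0,0],"roll": 0}
  ],
  "force": 15
}}

```text
t: 15.85
tool_pos: [0.4751, 0.2472, 0.1501]
orientation: [0.676, 1.461, -0.676]
force: [0.5, -0.4, -1.5]
opening: 0.0084
```

```bash
python3 -c "
from h import *
goal([.4755,.2473,.225],40.5)"
```

```text
t 15.85 tcp [0.4751 0.2472 0.1501] yaw 40.4 op 0.0084 F [ 0.52 -0.44 -1.51] q [ 0.38 -0.    1.75 -0.    1.39 -0.32]
lin [-0.1249  0.0007  0.0005] roll -0.003
```

The load is 1.5 N, so the outer lid alone. Lifting on.

Request:
{"method": "apply_moves", "body": {
  "series": [
    {"jaw": 1,"linear": [-0.01,0,0],"roll": 0},
    {"jaw": 1,"linear": [-0.022,0,0],"roll": 0},
    {"jaw": 1,"linear": [-0.036,0,0],"roll": 0},
    {"jaw": 1,"linear": [-0.052,0,0],"roll": 0},
    {"jaw": 1,"linear": [-0.068,0,0],"roll": 0},
    {"jaw": 1,"linear": [-0.084,0,0],"roll": 0},
    {"jaw": 1,"linear": [-0.1,0,0],"roll": 0},
    {"jaw": 1,"linear": [-0.115,0,0],"roll": 0},
    {"jaw": 1,"linear": [-0.127,0,0],"roll": 0},
    {"jaw": 1,"linear": [-0.135,0,0],"roll": 0},
    {"jaw": 1,"linear": [-0.138,0,0],"roll": 0},
    {"jaw": 1,"linear": [-0.138,0,0],"roll": 0},
    {"jaw": 1,"linear": [-0.138,0,0],"roll": 0},
    {"jaw": 1,"linear": [-0.138,0,0],"roll": 0},
    {"jaw": 1,"linear": [-0.138,0,0],"roll": 0}
  ]
}}

```text
t: 17.73
tool_pos: [0.4749, 0.2472, 0.2327]
orientation: [0.676, 1.461, -0.676]
force: [-0.6, 0.4, -1.3]
opening: 0.0086
```

```bash
python3 - <<'E'
from m import *
goal([.4755,.2473,.1445],40.5)
im,K,D,W=cam("side")
w,*_=cam("wrist")
cv2.imwrite("pics/s7.png",np.hstack([cv2.resize(im[50:190,160:300],(400,400),interpolation=cv2.INTER_CUBIC),cv2.resize(w[150:350,220:420],(400,400))]))
E
```

```text
t 17.73 tcp [0.4749 0.2472 0.2327] yaw 40.4 op 0.0086 F [-0.56  0.38 -1.28] q [ 0.39 -0.05  1.65 -0.    1.54 -0.32]
lin [0.1469 0.0008 0.0003] roll -0.003
```

View pics/s7.png

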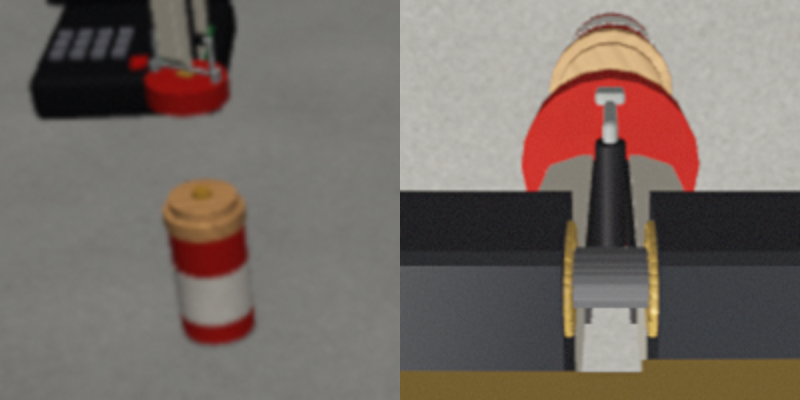

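The inner lid sits flat on the tin. The red lid hangs level by its upright handle, about 89 mm above where it sat. Handing in.

```bash
python3 -c "
from h import *
goal([.4755,.2473,.2327],40.5); print(close_job())"
```

```text
t 17.82 tcp [0.4749 0.2473 0.2328] yaw 40.4 op 0.0084 F [ 0.17 -0.81 -1.67] q [ 0.39 -0.05  1.65 -0.    1.54 -0.32]
lin [0.0001 0.0008 0.0006] roll -0.003
the job is handed in; nothing more can be done
None
```

The job was done and handed in at 17.8 s. The inner lid is home in the tin, and the arm is holding the red outer lid by its upright handle.

- **Seating the lids:** I gripped the nested pair by the wooden rim and lowered it into the tin. It seated at the expected height (TCP 0.092 m) with about 8 N of contact, and I then let go.
- **Raising the handle:** Closing the open jaws over the lid swept the handle upright and clamped its grip.
- **Lifting the outer lid:** The load on lifting was about 1.5 N, which matches the outer lid alone. I raised it about 89 mm above its seat.

The last pictures show the inner lid sitting flat on the tin, the red lid level in the gripper and the handle upright. The final readings were a finger opening of 8.4 mm on the 9 mm grip and an unchanged load.

- **Disagreements:** The top and wrist cameras differed by about 2–3 mm on where the tin is. I used the wrist view, then shifted by about 0.8 mm after feeling a side force of about 1.5 N.
- **Not measured:** I judged the inner lid's tilt, the handle's angle and the tin's final position by eye. I did not check the mug, flange and mouse again at the end. The arm kept well clear of them.

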